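# Load footed cylinders through the lipped slot of a bench bath and lock it

### The arm

A 6-joint arm with a two-finger parallel gripper is mounted at the origin on a cart in front of the work surface, level with it; the furniture and walls round the work are solid. World frame = base frame: x ahead of the robot, y to its left, z up, the work surface at z = 0. Lengths are in m, angles in rad, forces in N, time in s.
With the tool pointing down it reaches from about 0.25 to 0.725 m from the base axis. Payload 9.7 kg.
Tool frame: the origin (TCP) lies at the very end of the fingers, on their centre line; the grasp point (between the pads) lies 19 mm behind it; z points along the fingers, y is the line along which they close (so a half turn about z gives the same grasp; the last joint's range is limited). The gripper opens to 85 mm and grips with 20 to 120 N. Pads are 22 mm wide; open, the fingers measure 114 mm over their backs; the gripper's body (76 mm by 85 mm) begins 54 mm behind the grasp point. The pads swing forward as they close: fully open they stand 13 mm farther back than shut.
Start: joints at [1.346, 0.087, 0.176, 1.66, 0, 1.571], TCP at [0.123, 0.536, 0.207] pointing down, gripper open.
Joint ranges: [-3.13, 3.13], [-0.85, 1.81], [-1.15, 1.24], [-2.2, 2.28], [-1.44, 1.52], [-3.14, 3.14]. Speed limits (rad/s): [2.22, 2.22, 2.57, 3.14, 3.14, 3.14].

### API

Orientations are given as a unit quaternion [x, y, z, w].
In Python, from station import arm gives the robot as it stands.
- The arm moves only by the shell command python3 drive.py 'ROWS' [FORCE]. ROWS is rows parted by semicolons, their numbers by spaces, 1 to 5 of them, each of 5 numbers: dx, dy, dz in m, then a turn about the tool's z in rad, then the finger opening in m; each row is the pose to reach, as a shift and turn from the pose commanded when the command began, along the tool's axes at that moment; what a row does not reach only later rows make up. A row lasts 1/8 s, in which the tool goes at most 0.0625 m and 0.188 rad, less where a joint would pass 70% of its speed; a pose out of reach is approached as far as the arm can. The fingers move at their own pace and stop on an object; FORCE is the grip in N (left out, the last holds). Time passes only in rows, so rows that do not move let the fingers close. It prints the time, the measured TCP pose, the force, the opening and the grip force at its end.
- arm.read_state(): the state, without advancing time (a new reading comes with each control period).
- arm.grab_frame(name): name is "side" or "top"; returns a dict with "color" (400x640x3 uint8, red, green, blue), "fx", "fy", "cx", "cy" (pixels), "R" (3x3) and "t" (3): a world point X has camera coordinates R X + t. Camera axes: x right, y down, z forward; pixel columns grow to the right and rows downward; lengths in m; the calibration is good to about 2 mm. A picture is of the moment at which its call begins. There is no depth.
- arm.hand_in(): hands the job in; it is judged then, once.
The state is a dict: "time": time; "joint_pos": joint angles; "qd": joint speeds; "joint_efforts": joint torques, N m; "ee_pos": TCP position; "eef_rot": TCP orientation; "ft_force": force on the tool from outside, world axes, zero at the start; "moment": the same for the moment, N m; "gripper_width": finger opening in m; "grasp_force": force on a finger pad.
Only numpy, scipy, OpenCV 4.12 (cv2) and the standard library are available. Lean on these libraries where they do the work, as an engineer would, in place of code of your own. Each camera call takes 0.05 s, during which the arm holds its last target. There are 200 camera calls.

### The job

Load the settling cylinders into the white bench bath. Unlock the bath's sliding neck plate by pulling the red T-grip of the lock up and twisting it so that it stays out, and draw the plate fully open; then stand every cylinder upright on the trough floor, each in a bay of its own, tilting it so that its broad foot passes the lips of the narrow slot. Finally push the plate fully shut round the tubes and twist the lock back so that its pin springs home, without disturbing the beaker, the clay specimen or the timer.

Things in the scene. Friction and masses are not known exactly. Their poses are not given: they have to be found in the camera images.
- bath: white bench bath with a metal deck at z = 75 mm, fixed to the bench. Origin on the bench under the middle of its slot; x points away from its control panel (which faces the robot), y along the slot. It reaches from x = -150 to +50 and y = -142 to +142 mm. A dark bridge with the lock's sleeve stands on the deck at x = -92 to -58, y = -142 to -96 mm, up to z = 117 mm
- slot (a point): middle of the deck's only slot, at deck height (z = 75 mm), axes as the bath. The slot is 60 mm wide (x +-30) and runs along y (+-130 mm) in 4 mm sheet. Below it is a trough, floor at z = 12 mm, inside x = -62 to +46 mm and y +-130 mm, so both lips overhang: the 74 mm feet enter only tilted (20 to 40 degrees about y, tube top towards -x), near edge first under the front lip
- bay_0 (a point): bay 0: point on the trough floor in the middle of the first notch of the shut neck plate, at x = 0, y = +85 mm in the bath's frame; axes as the bath
- bay_1 (a point): bay 1: as bay 0, at y = 0
- bay_2 (a point): bay 2: as bay 0, at y = -85 mm
- neck_plate (a joint): slide of the neck plate, 4 mm steel on the front deck, top at z = 80.5 mm: 0 = shut, 0.050 m = fully open, growing towards the bath's -x. Friction 2.5 N; stays where left; blocked while the lock pin is in its hole. Its +x edge has three 32 mm notches with round tips between; shut, notch bottoms are at x = -16 and tips at +12 mm; a tube up to 8 mm aside (y) is guided in
- pull_bar (a point): centre of the black pull bar on the neck plate: 84 mm long along the bath's y, 12 mm thick along x, its top 7 mm above this point (z = 110 mm) and 30 mm above the plate; moves with the plate, axes as the bath
- lock_pin (a joint): lift of the lock plunger: 0 = home (pin in the plate's hole, which lies under it only when the plate is shut), up to 0.016 m pulled up. A spring pulls it down, 6 N at home, 12 N at the top. Lifted more than 0.0095 m it can be twisted; twisted and let go, it rests held out at 0.0095 m
- lock_grip (a joint): twist of the lock's T-grip: 0 = home (bar along the bath's x), 1.35 rad = stop, growing anticlockwise seen from above. It turns only when lifted; beyond about 0.25 rad its cross dog rests on the sleeve and holds the pin out; twisted back to 0 and let go, the spring drives the pin home
- tee (a point): centre of the red T-grip bar of the lock: 40 mm long along its own x, 11 mm thick (y), 20 mm high; z = 138 mm at home, at x = -75, y = -113 mm in the bath's frame; the sleeve below it ends at z = 117 mm. It lifts and turns with the grip
- cylinder_0: settling cylinder (some may be absent): round blue foot 74 mm across and 7 mm thick, glass tube 22 mm across with a black stopper, 190 mm tall in all, 0.2 kg; origin at the centre of the underside of the foot, z up the tube; stands loose on the bench beside the bath
- cylinder_1: settling cylinder (some may be absent): round blue foot 74 mm across and 7 mm thick, glass tube 22 mm across with a black stopper, 190 mm tall in all, 0.2 kg; origin at the centre of the underside of the foot, z up the tube; stands loose on the bench beside the bath
- cylinder_2: settling cylinder (some may be absent): round blue foot 74 mm across and 7 mm thick, glass tube 22 mm across with a black stopper, 190 mm tall in all, 0.2 kg; origin at the centre of the underside of the foot, z up the tube; stands loose on the bench beside the bath
- beaker: glass beaker, 56 mm across, 68 mm high, standing to the right of the bath, to be left alone; origin at the centre of its underside
- clay_specimen: brown clay specimen, 38 mm across, 77 mm high, to the right of the bath, to be left alone; origin at the centre of its underside
- timer: white timer, 55 x 70 x 25 mm, to the right of the bath, to be left alone; origin at the centre of its underside

How it is judged:
On the way, in this order (a step that is already met when the one before it is completed fails the run):
1. the lock is pulled out and twisted so that it stays out (value of joint lock_pin above 0.007 m and value of joint lock_grip above 0.3 rad and value of joint neck_plate below 0.006 m), for 0.2 s.
2. the neck plate is drawn fully open (value of joint neck_plate above 0.045 m), for 0.2 s.
3. every cylinder stands upright on the trough floor at a bay, the plate still open (angle between each of cylinder_0, cylinder_1, cylinder_2's own z axis and vertical below 0.08 rad and z of cylinder_0 in the frame of bath between 0.007 and 0.017 m and (horizontal distance between cylinder_0 and bay_0 below 0.03 m or horizontal distance between cylinder_0 and bay_1 below 0.03 m or horizontal distance between cylinder_0 and bay_2 below 0.03 m) and z of cylinder_1 in the frame of bath between 0.007 and 0.017 m and (horizontal distance between cylinder_1 and bay_0 below 0.03 m or horizontal distance between cylinder_1 and bay_1 below 0.03 m or horizontal distance between cylinder_1 and bay_2 below 0.03 m) and z of cylinder_2 in the frame of bath between 0.007 and 0.017 m and (horizontal distance between cylinder_2 and bay_0 below 0.03 m or horizontal distance between cylinder_2 and bay_1 below 0.03 m or horizontal distance between cylinder_2 and bay_2 below 0.03 m) and value of joint neck_plate above 0.025 m), for 0.2 s.
At the end, for the whole second after the job is handed in: every cylinder present stands on the trough floor, upright within 0.08 rad, within 22 mm of a bay point and at rest; the neck plate is shut to within 4 mm; the lock pin is home to within 3 mm and its grip within 0.2 rad of aligned (angle between each of cylinder_0, cylinder_1, cylinder_2's own z axis and vertical below 0.08 rad and z of cylinder_0 in the frame of bath between 0.007 and 0.017 m and (horizontal distance between cylinder_0 and bay_0 below 0.022 m or horizontal distance between cylinder_0 and bay_1 below 0.022 m or horizontal distance between cylinder_0 and bay_2 below 0.022 m) and z of cylinder_1 in the frame of bath between 0.007 and 0.017 m and (horizontal distance between cylinder_1 and bay_0 below 0.022 m or horizontal distance between cylinder_1 and bay_1 below 0.022 m or horizontal distance between cylinder_1 and bay_2 below 0.022 m) and z of cylinder_2 in the frame of bath between 0.007 and 0.017 m and (horizontal distance between cylinder_2 and bay_0 below 0.022 m or horizontal distance between cylinder_2 and bay_1 below 0.022 m or horizontal distance between cylinder_2 and bay_2 below 0.022 m) and linear speed of each of cylinder_0, cylinder_1, cylinder_2 below 0.02 m/s and value of joint neck_plate below 0.004 m and value of joint lock_pin below 0.003 m and value of joint lock_grip below 0.2 rad); the robot touches nothing.
It fails at once if the beaker is moved more than 30 mm (distance of beaker from where it was at the start of the episode above 0.03 m).
It fails at once if the clay specimen is moved more than 30 mm (distance of clay_specimen from where it was at the start of the episode above 0.03 m).
It fails at once if the timer is moved more than 30 mm (distance of timer from where it was at the start of the episode above 0.03 m).
Of cylinder_0, cylinder_1, cylinder_2 only 2 to 3 are there at a start; the rules pass over those that are not, and their reading is None.
At some moment in a run one of cylinder_0, cylinder_1, cylinder_2 may be knocked a few centimetres aside while the robot is not near it.
It also fails if it takes over 210 s, if anything falls off the work surface, if the arm or the gripper's body presses on something with over 40 N, if the wrist force passes 120 N, or if a joint passes its speed limit or range.

## Working session

There is one attempt and no reset: what is moved stays moved. The work goes in short steps, Python scripts to look and compute and a shell command to move; the robot and the scene stay as the last step left them, time stands still between calls to the robot, and variables do not carry over. Pictures are saved under pics/ and viewed, at most 14 in all, crops included, and the job is handed in when it is done.

```bash
ls; mkdir -p pics; python3 - <<'E'
from station import arm
import cv2
for n in("side","top"):
    f=arm.grab_frame(n);cv2.imwrite(f"pics/{n}0.png",f["color"][:,:,::-1]);print(n,f["fx"],f["cx"],f["cy"],f["R"],f["t"])
print(arm.read_state())
E
```

```text
drive.py
pics
station.py
side 518.3294199635382 317.91333785281034 205.5622619973816 [[ 0.9984508   0.05464184  0.01050045]
 [ 0.03912957 -0.55536939 -0.83068268]
 [-0.0395584   0.82980667 -0.55664712]] [-0.50979408  0.04593955  1.50565231]
top 451.3379526185713 320.3926541314988 204.14267843511306 [[ 0.00834037 -0.99995957  0.00336026]
 [-0.99698245 -0.0085748  -0.0771522 ]
 [ 0.07717789 -0.00270664 -0.99701366]] [-0.02690144  0.49024649  1.44930232]
{'time': 0.1, 'joint_pos': array([ 1.34600425e+00,  8.74142810e-02,  1.75213991e-01,  1.65978918e+00,
       -1.40106756e-05,  1.57084076e+00]), 'qd': array([-0.00139088, -0.0016231 ,  0.0015204 ,  0.00076601,  0.00019716,
        0.00042538]), 'joint_efforts': array([-1.12340354e-04, -5.21558511e+01,  4.65653980e+01,  1.59043906e-02,
       -2.11094920e-05, -1.34316784e-05]), 'ee_pos': array([0.12255008, 0.5359375 , 0.20594923]), 'eef_rot': array([ 1.12181593e-01,  9.93687544e-01, -5.93593129e-04, -5.99367281e-05]), 'ft_force': array([-0.11406441,  0.54777967,  0.11588079]), 'moment': array([-0.0009825 , -0.04593981, -0.02229718]), 'grasp_force': 0.0, 'gripper_width': 0.08529268134147582}
```
View pics/side0.png

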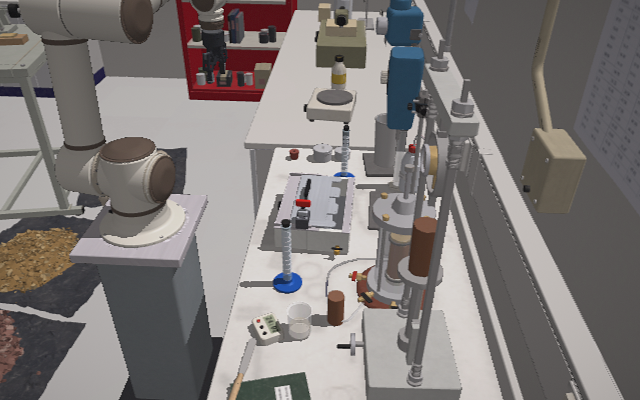

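View pics/top0.png

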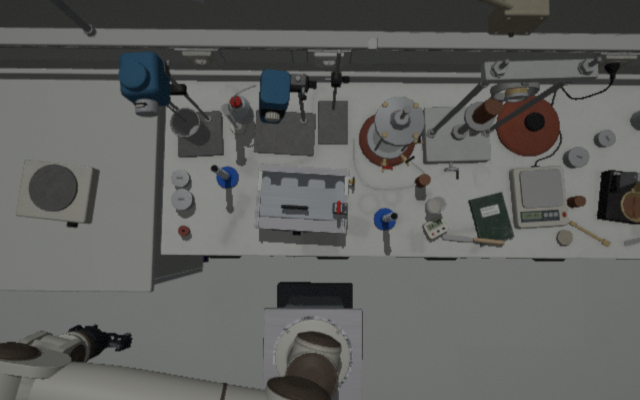

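Top view: two cylinders, with blue feet at about (227,177) and (385,219). The bath spans (258,167)-(349,235), with the pull bar at (294,208) and the red tee at (338,207). The beaker, clay and timer are at about (435,205), (423,180) and (435,230). Next I'll take zoomed crops.

```bash
cat > h.py <<'E'
import numpy as np,cv2
from station import arm
def px2ray(f,u,v):
    R=np.array(f["R"]);t=np.array(f["t"]);d=R.T@np.array([(u-f["cx"])/f["fx"],(v-f["cy"])/f["fy"],1]);return -R.T@t,d
def plane(f,u,v,z):
    c,d=px2ray(f,u,v);return c+d*(z-c[2])/d[2]
def proj(f,X):
    p=np.array(f["R"])@np.array(X)+np.array(f["t"]);return f["cx"]+f["fx"]*p[0]/p[2],f["cy"]+f["fy"]*p[1]/p[2]
def tri(a,pa,b,pb):
    c1,d1=px2ray(a,*pa);c2,d2=px2ray(b,*pb)
    s=np.linalg.lstsq(np.c_[d1,-d2],c2-c1,rcond=None)[0]
    p,q=c1+s[0]*d1,c2+s[1]*d2;return (p+q)/2,np.linalg.norm(p-q)
def blobs(f,lo,hi,box,amin=6):
    x0,y0,x1,y1=box;h=cv2.cvtColor(np.ascontiguousarray(f["color"][y0:y1,x0:x1]),cv2.COLOR_RGB2HSV)
    n,l,s,c=cv2.connectedComponentsWithStats(cv2.inRange(h,lo,hi))
    return [(round(c[i][0]+x0,1),round(c[i][1]+y0,1),s[i].tolist()) for i in range(1,n) if s[i][4]>=amin]
BLUE=((105,120,40),(130,255,255));RED=((0,150,60),(8,255,255))
E
python3 - <<'E'
from h import *
f=arm.grab_frame("top");g=arm.grab_frame("side")
for F,bx in((f,(200,140,420,250)),(g,(240,130,400,330))):
    print("blue",blobs(F,*BLUE,bx,20));print("red",blobs(F,*RED,bx))
crop=f["color"][145:245,205:405,::-1];cv2.imwrite("pics/t1.png",cv2.resize(crop,None,fx=4,fy=4,interpolation=cv2.INTER_CUBIC))
crop=g["color"][110:300,240:400,::-1];cv2.imwrite("pics/s1.png",cv2.resize(crop,None,fx=3,fy=3,interpolation=cv2.INTER_CUBIC))
E
```

```text
blue [(np.float64(228.1), np.float64(177.9), [17, 27, 21, 21, 275]), (np.float64(382.7), np.float64(219.4), [174, 68, 21, 22, 266])]
red [(np.float64(387.5), np.float64(166.8), [183, 26, 9, 3, 22]), (np.float64(338.1), np.float64(207.2), [137, 61, 4, 13, 38])]
blue [(np.float64(343.8), np.float64(174.6), [94, 42, 20, 5, 51]), (np.float64(287.1), np.float64(283.1), [33, 143, 29, 20, 417])]
red [(np.float64(296.6), np.float64(155.9), [55, 23, 3, 6, 7]), (np.float64(302.6), np.float64(202.5), [56, 69, 14, 8, 101]), (np.float64(353.9), np.float64(275.5), [112, 141, 5, 10, 35]), (np.float64(258.0), np.float64(320.5), [17, 190, 3, 2, 6])]
```

View pics/t1.png

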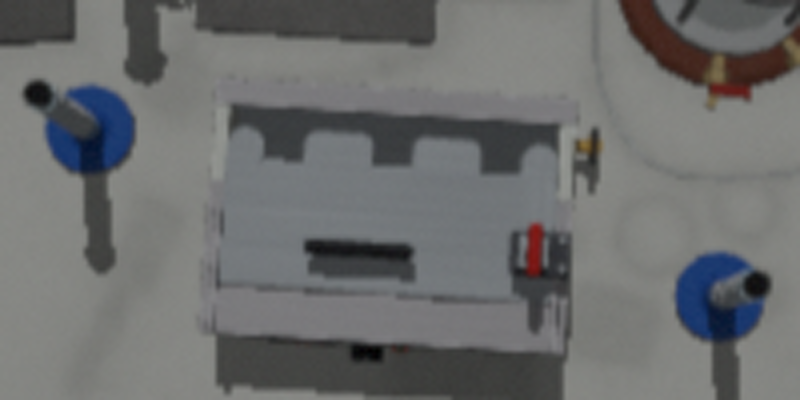

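View pics/s1.png

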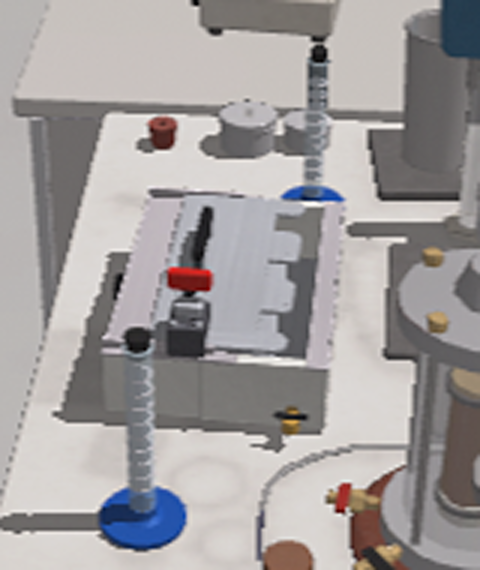

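The crops show the plate shut with its three notches, the pull bar from (305,246) to (412,251) and the tee at (535,250) in the top crop. In the side crop the tee is at (189,279), and the tube tops are at (137,338) and (319,52).

```bash
python3 - <<'E'
from h import *
np.set_printoptions(precision=4,suppress=True)
f=arm.grab_frame("top");g=arm.grab_frame("side")
T=lambda u,v:((u+.5)/4+205-.5,(v+.5)/4+145-.5)
S=lambda u,v:((u+.5)/3+240-.5,(v+.5)/3+110-.5)
print("tee",tri(f,(338.1,207.2),g,(302.6,202.5)))
for n,a,b in(("topL",T(38,94),S(319,52)),("topR",T(757,285),S(137,338))):print(n,tri(f,a,g,b))
print("footL z7",plane(f,227.5,177.5,.007));print("footR",plane(f,384.5,219,.007),plane(g,287.1,283.1,.007))
print("footR tri",tri(f,(384.5,219),g,(287.1,283.1)))
a=plane(f,*T(305,246),.11);b=plane(f,*T(412,251),.11);print("bar ends top",a,b,(a+b)/2,np.linalg.norm(a-b),"yaw",np.arctan2(-(a-b)[0],(a-b)[1]))
print("bar end far side",plane(g,*S(208,208),.11), "tri far end",tri(f,T(305,246),g,S(208,208)))
for n,p in(("BL",(217,80)),("BR",(577,100)),("FR",(563,352)),("FL",(207,332))):print(n,plane(f,*T(*p),.075))
# tee orientation
h=cv2.cvtColor(f["color"][190:225,325:350],cv2.COLOR_RGB2HSV);m=cv2.inRange(h,*RED);print(cv2.minAreaRect(cv2.findNonZero(m)))
for n,p in(("notch0",(283,159)),("notch1",(393,166)),("notch2",(500,173))):print(n,plane(f,*T(*p),.0805))
E
```

```text
tee (array([ 0.473 , -0.0754,  0.1375]), np.float64(0.0008121397342941158))
topL (array([0.5801, 0.2866, 0.186 ]), np.float64(0.0011418071486118124))
topR (array([ 0.446 , -0.2339,  0.1863]), np.float64(0.0010365573832606448))
footL z7 [0.5767 0.2838 0.007 ]
footR [ 0.4444 -0.233   0.007 ] [ 0.4473 -0.2419  0.007 ]
footR tri (array([ 0.4455, -0.234 , -0.0004]), np.float64(0.0015960335060380827))
bar ends top [0.4763 0.0979 0.11  ] [0.4732 0.0163 0.11  ] [0.4748 0.0571 0.11  ] 0.08165014339700621 yaw -0.03823207906908809
bar end far side [0.4786 0.0904 0.11  ] tri far end (array([0.4774, 0.0984, 0.105 ]), np.float64(0.0014205696970847291))
BL [0.6092 0.1721 0.075 ]
BR [ 0.5959 -0.1113  0.075 ]
FR [ 0.3978 -0.1011  0.075 ]
FL [0.411  0.1762 0.075 ]
((13.5, 17.0), (3.0, 12.0), 0.0)
notch0 [0.5465 0.1187 0.0805]
notch1 [0.5417 0.0326 0.0805]
notch2 [ 0.5369 -0.051   0.0805]
```

```bash
cat > go.py <<'E'
import sys,numpy as np
from scipy.spatial.transform import Rotation as Ro
from station import arm
np.set_printoptions(precision=4,suppress=True)
O=np.array([.554,.033]);YAW=-.047
def w(bx,by):c,s=np.cos(YAW),np.sin(YAW);return O+np.array([c*bx-s*by,s*bx+c*by])
def b(x,y):c,s=np.cos(YAW),np.sin(YAW);d=np.array([x,y])-O;return np.array([c*d[0]+s*d[1],-s*d[0]+c*d[1]])
# args: world x y z, angle of tool y axis (deg, world)
def delta(x,y,z,ang):
    s=arm.read_state();R=Ro.from_quat(s["eef_rot"]).as_matrix()
    d=R.T@(np.array([x,y,z])-s["ee_pos"]);a=np.arctan2(R[1,1],R[0,1]);t=-(np.radians(ang)-a)
    t=(t+np.pi)%(2*np.pi)-np.pi
    print("d",d.round(4),"turn",round(t,3),"at",s["ee_pos"],"ang",round(np.degrees(a),1),"q1,6",s["joint_pos"][[0,5]],"t",s["time"])
if __name__=="__main__":
    a=list(map(float,sys.argv[2:6]))
    if sys.argv[1]=="b":a[:2]=w(a[0],a[1]);a[3]+=np.degrees(YAW)
    delta(*a)
E
python3 go.py b -.075 -.113 .35 90; python3 drive.py '0 0 -0.06 0 0.085; 0 0 -0.12 0 0.05;0 0 -0.14 0 0.05'; python3 go.py b -.075 -.113 .3 90;python3 go.py b .01 .085 .3 90
```

```text
d [-0.4789 -0.5188 -0.1434] turn -0.178 at [0.1226 0.5361 0.2064] ang 77.1 q1,6 [1.346  1.5708] t 0.3
time: 0.68
ee_pos: [0.1226, 0.5364, 0.3503]
eef_rot: [0.112, 0.994, 0.002, 0.0]
ft_force: [-0.2, -0.1, -0.3]
gripper_width: 0.0512
grasp_force: 0.0
d [-0.4789 -0.5193  0.0479] turn -0.178 at [0.1226 0.5364 0.3503] ang 77.1 q1,6 [1.346  1.5708] t 0.675
d [-0.5275 -0.3094  0.0489] turn -0.178 at [0.1226 0.5364 0.3503] ang 77.1 q1,6 [1.346  1.5708] t 0.675
```

```bash
D="python3 drive.py"; $D '-0.2 -0.217 0 -0.178 0.04;-0.2 -0.217 0 -0.178 0.04;-0.2 -0.217 0 -0.178 0.04;-0.2 -0.217 0 -0.178 0.04;-0.2 -0.217 0 -0.178 0.04' >/dev/null; python3 go.py b -.075 -.113 .2 90
```

```text
d [-0.2205 -0.3443  0.1469] turn -0.001 at [0.2697 0.2779 0.3469] ang 87.3 q1,6 [0.8005 0.8481] t 1.3
```

```bash
D="python3 drive.py"; $D '-0.22 -0.344 0.05 0 0.04;-0.22 -0.344 0.05 0 0.04;-0.22 -0.344 0.05 0 0.04;-0.22 -0.344 0.05 0 0.04;-0.22 -0.344 0.05 0 0.04' >/dev/null;  python3 go.py b -.075 -.113 .2 90
```

```text
d [-0.0531 -0.0831  0.1086] turn -0.0 at [0.4245 0.0091 0.3086] ang 87.3 q1,6 [0.0213 0.0684] t 1.925
```

```bash
D="python3 drive.py"; $D '-0.053 -0.083 0.06 0 0.04;-0.053 -0.083 0.1 0 0.04;-0.053 -0.083 0.1 0 0.04;-0.053 -0.083 0.1 0 0.04' >/dev/null;  python3 go.py b -.075 -.113 .121 90; python3 - <<'E'
from h import *
f=arm.grab_frame("top");g=arm.grab_frame("side")
crop=np.hstack([cv2.resize(f["color"][170:240,290:390,::-1],None,fx=4,fy=4),cv2.resize(g["color"][140:240,245:345,::-1],None,fx=4,fy=4)[:280]]);cv2.imwrite("pics/c2.png",crop)
E
```

```text
d [-0.0016 -0.0022  0.0873] turn -0.001 at [ 0.4724 -0.0741  0.2083] ang 87.3 q1,6 [-0.1557 -0.1081] t 2.425
```

View pics/c2.png

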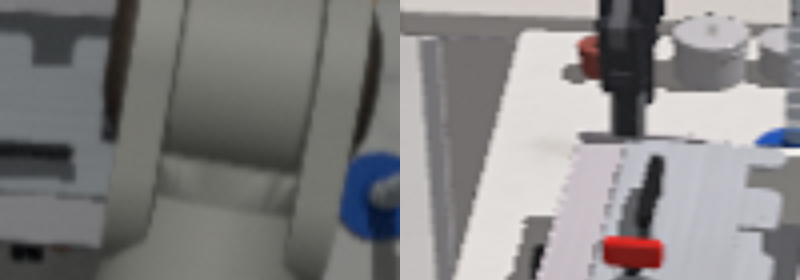

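The fingers line up with the tee in x in the side view; the arm hides the top view. Next: descend and grip.

```bash
D="python3 drive.py"; $D '-0.001 -0.001 0.05 0 0.04;-0.001 -0.001 0.08 0 0.04;-0.001 -0.001 0.087 0 0.04;-0.001 -0.001 0.087 0 0.04' 60; $D '0 0 0 0 0;0 0 0 0 0;0 0 0 0 0;0 0 0 0 0;0 0 0 0 0'; $D '0 0 -0.007 0 0;0 0 -0.013 0 0;0 0 -0.013 0 0;0 0 -0.013 0 0'
```

```text
time: 3.02
ee_pos: [0.4745, -0.0747, 0.1234]
eef_rot: [0.023, 1.0, -0.0, 0.001]
ft_force: [-0.7, 0.1, 0.0]
gripper_width: 0.0398
grasp_force: 0.0
time: 3.65
ee_pos: [0.4748, -0.0754, 0.1232]
eef_rot: [0.023, 1.0, -0.0, 0.001]
ft_force: [-1.0, -0.1, 6.6]
gripper_width: 0.0003
grasp_force: 3.5
time: 4.15
ee_pos: [0.4739, -0.0752, 0.1345]
eef_rot: [0.023, 1.0, 0.0, -0.0]
ft_force: [-0.4, 0.6, -0.2]
gripper_width: -0.0002
grasp_force: 0.0
```

```bash
python3 - <<'E'
from h import *
g=arm.grab_frame("side")
print(blobs(g,*RED,(270,180,330,230)),arm.read_state())
cv2.imwrite("pics/s3.png",cv2.resize(g["color"][130:250,250:370,::-1],None,fx=5,fy=5))
E
```

```text
[(np.float64(302.8), np.float64(202.8), [26, 19, 14, 8, 94])] {'time': 4.2, 'joint_pos': array([-1.57459714e-01, -9.54152847e-02, -1.45319763e-01,  1.52129764e+00,
        3.71112326e-05, -1.10653384e-01]), 'qd': array([-0.00121846, -0.00045234, -0.00166091, -0.00057778,  0.00043524,
        0.00156697]), 'joint_efforts': array([-2.74677499e-03, -4.11910808e+01,  4.72903633e+01,  9.31762130e-03,
       -4.99540079e-05,  7.44999420e-05]), 'ee_pos': array([ 0.47381427, -0.07521779,  0.13436454]), 'eef_rot': array([ 2.34010321e-02,  9.99726138e-01,  4.55070857e-05, -1.98594125e-04]), 'ft_force': array([ 0.47994533,  0.01237383, -0.25805667]), 'moment': array([-0.07214347, -0.00440793,  0.00243575]), 'grasp_force': 0.0, 'gripper_width': -0.00016232095415291115}
```

View pics/s3.png

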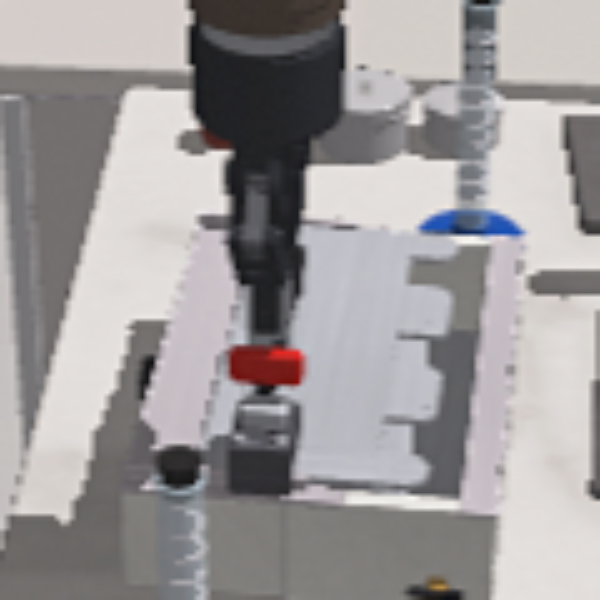

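```bash
D="python3 drive.py"; $D '0 0 -0.06 0 0;0 0 -0.06 0 0;0 0 -0.06 0 0;0 0 -0.06 0 0' >/dev/null; python3 - <<'E'
from h import *
g=arm.grab_frame("side");p=arm.read_state()["ee_pos"];print(p,proj(g,p),proj(g,[.4738,-.0752,.1344]),proj(g,[.473,-.0754,.1375]))
f=arm.grab_frame("top");print(proj(f,p),blobs(f,*RED,(320,190,350,225),3), blobs(g,*RED,(270,180,330,230)))
a=cv2.resize(g["color"][130:230,250:350,::-1],None,fx=4,fy=4);b=cv2.resize(f["color"][160:260,280:380,::-1],None,fx=4,fy=4)
cv2.imwrite("pics/s4.png",np.hstack([a,b]))
E
```

```text
[ 0.47345652 -0.07516545  0.19347843] (np.float64(302.5047344647833), np.float64(184.1068672797808)) (np.float64(302.7724305291183), np.float64(203.48815501453933)) (np.float64(302.452677559687), np.float64(202.52567134187248))
(np.float64(338.84199748166327), np.float64(205.51639520987882)) [] [(np.float64(302.6), np.float64(202.5), [26, 19, 14, 8, 101])]
```

View pics/s4.png

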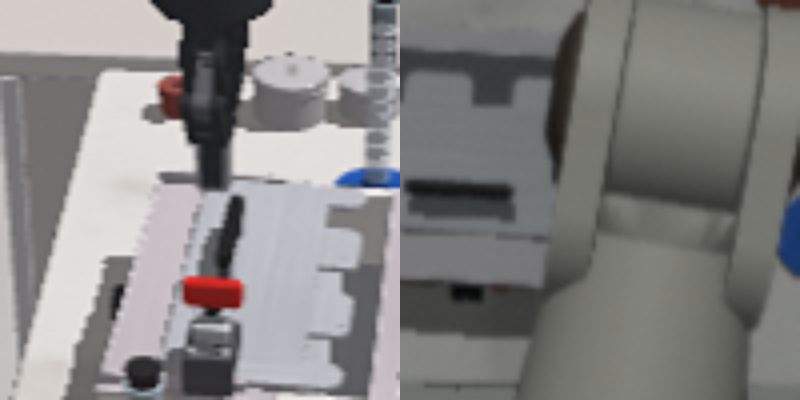

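The fingertip appears at side (303,177), but the TCP projects to (302.5,184). So the tips look about 20 mm higher than the reading. I'll probe by touching the tee's top gently with the fingers shut.

```bash
D="python3 drive.py"; $D '0 0 0.045 0 0;0 0 0.045 0 0;0 0 0.045 0 0' |grep -E "pos|ft"; for i in 1 2 3; do :; done; $D '0 0 0.006 0 0;0 0 0.006 0 0' |grep -E "pos|ft"; $D '0 0 0.006 0 0;0 0 0.006 0 0' |grep -E "pos|ft"; $D '0 0 0.006 0 0;0 0 0.006 0 0' |grep -E "pos|ft"; $D '0 0 0.004 0 0;0 0 0.004 0 0' |grep -E "pos|ft"
```

```text
ee_pos: [0.474, -0.0753, 0.1507]
ft_force: [-0.3, -0.4, 0.6]
ee_pos: [0.4741, -0.0753, 0.144]
ft_force: [0.3, -0.8, -0.6]
ee_pos: [0.4737, -0.0752, 0.1372]
ft_force: [0.5, 0.0, -0.6]
ee_pos: [0.4737, -0.0752, 0.131]
ft_force: [-0.1, 0.4, 0.8]
ee_pos: [0.4738, -0.0752, 0.1273]
ft_force: [0.2, -1.2, 0.5]
```

```bash
D="python3 drive.py"; $D '0 0 0.003 0 0;0 0 0.003 0 0' |grep -E "pos|ft"; $D '0 0 0.003 0 0;0 0 0.003 0 0' |grep -E "pos|ft";  python3 - <<'E'
from h import *
g=arm.grab_frame("side");print(arm.read_state()["ft_force"],blobs(g,*RED,(270,180,330,230)))
cv2.imwrite("pics/s5.png",cv2.resize(g["color"][160:230,260:340,::-1],None,fx=8,fy=8))
E
```

```text
ee_pos: [0.4738, -0.0752, 0.1244]
ft_force: [-0.6, -1.1, -1.0]
ee_pos: [0.4744, -0.0753, 0.1232]
ft_force: [-3.3, -0.3, 10.9]
[-3.00013689  0.62068828 11.4458241 ] [(np.float64(302.7), np.float64(203.3), [26, 20, 14, 7, 78])]
```

View pics/s5.png

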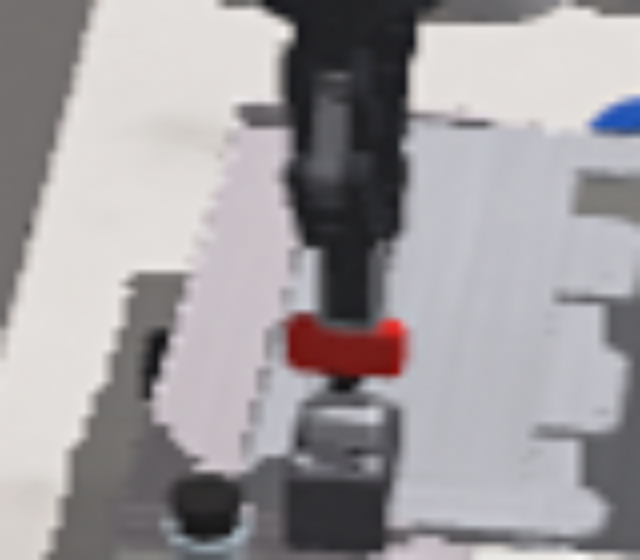

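Contact comes at a reading of z = 0.124 on the tee's top, which is at 0.148. So the fingertips sit about 24 mm above the reported TCP, matching the image, and I'll apply that offset from here.

```bash
D="python3 drive.py"; $D '0 0 -0.04 0 0.04;0 0 -0.04 0 0.04;0 0 -0.04 0 0.04;0 0 -0.04 0 0.04'|grep -E "pos|width"; python3 go.py b -.075 -.113 .099 90
```

```text
ee_pos: [0.4735, -0.0752, 0.1606]
gripper_width: 0.04
d [-0.0004 -0.0012  0.0616] turn 0.0 at [ 0.4735 -0.0752  0.1606] ang 87.3 q1,6 [-0.1575 -0.1106] t 7.225
```

```bash
D="python3 drive.py"; $D '0 0 0.03 0 0.04;0 0 0.05 0 0.04;0 0 0.061 0 0.04;0 0 0.061 0 0.04' 60|grep -E "pos|ft|width"; $D '0 0 0 0 0;0 0 0 0 0;0 0 0 0 0;0 0 0 0 0;0 0 0 0 0'|grep -E "pos|ft|width|gr"
```

```text
ee_pos: [0.4734, -0.0752, 0.0998]
ft_force: [-0.2, -0.2, 0.4]
gripper_width: 0.0401
ee_pos: [0.4744, -0.075, 0.1016]
ft_force: [-0.1, 1.9, 6.0]
gripper_width: 0.0099
grasp_force: 59.7
```

```bash
D="python3 drive.py"; $D '0 0 -0.008 0 0;0 0 -0.015 0 0;0 0 -0.015 0 0;0 0 -0.015 0 0'|grep -E "pos|ft|width";$D '0 0 0 -0.18 0;0 0 0 -0.36 0;0 0 0 -0.54 0;0 0 0 -0.72 0;0 0 0 -0.9 0'|grep -E "pos|ft|width";$D '0 0 0 -0.15 0;0 0 0 -0.25 0;0 0 0 -0.25 0'|grep -E "pos|ft|width|rot"
```

```text
ee_pos: [0.474, -0.075, 0.1146]
ft_force: [5.7, 2.2, -12.2]
gripper_width: 0.0097
ee_pos: [0.4734, -0.0737, 0.1143]
ft_force: [1.9, 11.2, -11.7]
gripper_width: 0.0098
ee_pos: [0.4729, -0.0734, 0.1141]
eef_rot: [-0.525, 0.851, 0.003, -0.0]
ft_force: [0.8, 11.4, -11.4]
gripper_width: 0.0094
```

```bash
D="python3 drive.py"; $D '0 0 0.004 0 0;0 0 0.004 0 0.03;0 0 0.004 0 0.03;0 0 -0.05 0 0.03;0 0 -0.07 0 0.03'|grep -E "pos|ft|width";$D '0 0 -0.05 0.3 0.04;0 0 -0.05 0.6 0.04;0 0 -0.05 0.6 0.04;0 0 -0.05 0.6 0.04'|grep -E "pos|ft|width"; python3 - <<'E'
from h import *
g=arm.grab_frame("side");f=arm.grab_frame("top");s=arm.read_state();p=s["ee_pos"];print(blobs(g,*RED,(270,180,330,230)),p,proj(g,p),proj(f,p))
print(blobs(g,*BLUE,(240,130,400,330),20));print(blobs(f,*BLUE,(200,140,420,250),20))
cv2.imwrite("pics/s6.png",cv2.resize(g["color"][130:230,260:340,::-1],None,fx=6,fy=6))
E
python3 go.py b -.080 .020 .075 0
```

```text
ee_pos: [0.4746, -0.0757, 0.1887]
ft_force: [0.7, 0.2, -0.0]
gripper_width: 0.0303
ee_pos: [0.474, -0.0755, 0.2359]
ft_force: [0.2, -0.1, -0.8]
gripper_width: 0.0402
[(np.float64(302.9), np.float64(199.4), [29, 14, 9, 12, 75])] [ 0.47387312 -0.07543783  0.2357    ] (np.float64(302.5602648476913), np.float64(169.7214824557045)) (np.float64(339.6129762029795), np.float64(204.23842266026105))
[(np.float64(343.8), np.float64(174.6), [94, 42, 20, 5, 51]), (np.float64(287.1), np.float64(283.1), [33, 143, 29, 20, 419])]
[(np.float64(228.1), np.float64(177.9), [17, 27, 21, 21, 276]), (np.float64(384.2), np.float64(219.8), [177, 68, 18, 22, 220])]
d [-0.065   0.1151  0.1607] turn 2.123 at [ 0.4739 -0.0754  0.2357] ang 119.0 q1,6 [-0.1577 -0.6632] t 11.075
```

View pics/s6.png

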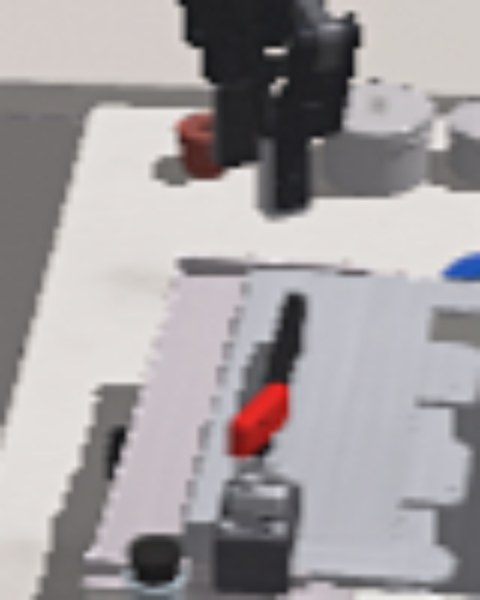

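Lock is held out: the tee is twisted and raised. Now the pull bar.

```bash
D="python3 drive.py"; $D '-0.065 0.115 0.02 0.19 0.04;-0.065 0.115 0.02 0.37 0.04;-0.065 0.115 0.02 0.56 0.04;-0.065 0.115 0.02 0.75 0.04;-0.065 0.115 0.02 0.93 0.04'>/dev/null;$D '0 0 0 0.19 0.04;0 0 0 0.38 0.04;0 0 0 0.56 0.04;0 0 0 0.75 0.04;0 0 0 0.93 0.04'>/dev/null;$D '0 0 0.03 0.19 0.04;0 0 0.03 0.26 0.04;0 0 0.03 0.26 0.04'|grep pos; python3 go.py b -.080 .02 .079 0
```

```text
ee_pos: [0.4753, 0.0567, 0.1855]
d [ 0.     -0.0002  0.1065] turn 0.046 at [0.4753 0.0567 0.1855] ang -0.0 q1,6 [0.1189 1.6903] t 12.7
```

```bash
D="python3 drive.py"; $D '0 0 0.05 0.046 0.04;0 0 0.09 0.046 0.04;0 0 0.106 0.046 0.04;0 0 0.106 0.046 0.04'|grep -E "pos|ft|width"; $D '0 0 0 0 0;0 0 0 0 0;0 0 0 0 0;0 0 0 0 0;0 0 0 0 0' 40|grep -E "pos|ft|width|gr"
```

```text
ee_pos: [0.4752, 0.0568, 0.0796]
ft_force: [-0.6, -0.5, 0.8]
gripper_width: 0.0399
ee_pos: [0.4739, 0.0571, 0.0815]
ft_force: [-14.7, 1.1, 12.0]
gripper_width: 0.0104
grasp_force: 39.7
```

```bash
D="python3 drive.py"; $D '0 -0.012 -0.001 0 0;0 -0.025 -0.001 0 0;0 -0.038 -0.001 0 0;0 -0.05 -0.001 0 0;0 -0.054 -0.001 0 0'|grep -E "pos|ft|width"; $D '0 0 0 0 0;0 0 0 0 0;0 0 0 0 0'|grep -E "pos|ft|width"
```

```text
ee_pos: [0.4235, 0.0596, 0.0816]
ft_force: [25.5, -1.0, -7.8]
gripper_width: 0.0102
ee_pos: [0.4236, 0.0596, 0.0815]
ft_force: [14.0, 0.5, -0.9]
gripper_width: 0.0101
```

```bash
D="python3 drive.py"; $D '0 0 0 0 0.04;0 0 0 0 0.05;0 0 -0.06 0 0.05;0 0 -0.12 0 0.05;0 0 -0.18 0 0.05'|grep -E "pos|ft|width"; python3 go.py w .4453 -.2335 .25 87.3;python3 - <<'E'
from h import *
g=arm.grab_frame("side");f=arm.grab_frame("top");s=arm.read_state();p=s["ee_pos"];print(p,proj(g,p),proj(f,p))
print(blobs(g,*BLUE,(240,130,400,330),20));print(blobs(f,*BLUE,(200,140,420,250),20))
cv2.imwrite("pics/s7.png",cv2.resize(g["color"][100:300,240:400,::-1],None,fx=3,fy=3))
E
```

```text
ee_pos: [0.4205, 0.0594, 0.2623]
ft_force: [1.2, -0.3, -0.3]
gripper_width: 0.0497
d [-0.2913  0.0394  0.0123] turn -1.573 at [0.4205 0.0594 0.2623] ang -2.8 q1,6 [0.1404 1.7609] t 15.45
[0.42232667 0.05969339 0.26652523] (np.float64(287.3154003840069), np.float64(133.94021533183275)) (np.float64(289.892426446334), np.float64(222.00286401578285))
[(np.float64(343.8), np.float64(174.6), [94, 42, 20, 5, 51]), (np.float64(287.1), np.float64(283.1), [33, 143, 29, 20, 418])]
[(np.float64(228.2), np.float64(177.9), [17, 27, 21, 21, 272]), (np.float64(382.7), np.float64(219.4), [174, 68, 21, 22, 269])]
```

View pics/s7.png

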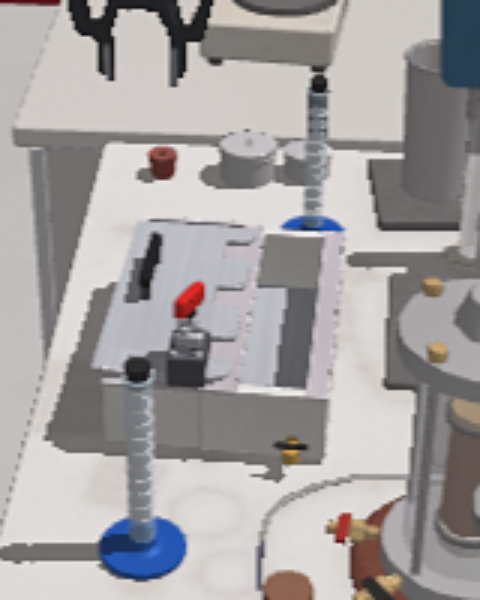

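Plate is open, with the slot clear. Open fingertips at crop (108,80) and (175,83) again read about 21 mm above the reported TCP. Now the right-hand cylinder.

```bash
D="python3 drive.py"; $D '-0.29 0.039 -0.06 -0.18 0.05;-0.29 0.039 -0.06 -0.36 0.05;-0.29 0.039 -0.06 -0.55 0.05;-0.29 0.039 -0.06 -0.74 0.05;-0.29 0.039 -0.06 -0.93 0.05'>/dev/null; $D '0 0 0 -0.18 0.05;0 0 0 -0.36 0.05;0 0 0 -0.55 0.05;0 0 0 -0.65 0.05'|grep pos; python3 go.py w .4453 -.2335 .115 87.3
```

```text
ee_pos: [0.4438, -0.2036, 0.3144]
d [-0.0066 -0.0294  0.1994] turn -0.115 at [ 0.4438 -0.2036  0.3144] ang 80.7 q1,6 [-0.4301 -0.2681] t 16.675
```

```bash
D="python3 drive.py"; $D '-0.0066 -0.0294 0.05 -0.115 0.05;-0.0066 -0.0294 0.1 -0.115 0.05;-0.0066 -0.0294 0.14 -0.115 0.05;-0.0066 -0.0294 0.14 -0.115 0.05'|grep -E "pos|ft"; python3 go.py w .4453 -.2335 .115 87.3;python3 - <<'E'
from h import *
g=arm.grab_frame("side");s=arm.read_state();p=s["ee_pos"];print(p,proj(g,p))
cv2.imwrite("pics/s8.png",cv2.resize(g["color"][170:320,220:360,::-1],None,fx=4,fy=4))
E
```

```text
ee_pos: [0.444, -0.2328, 0.1719]
ft_force: [0.7, 0.4, 1.4]
d [-0.0016 -0.0007  0.0569] turn -0.004 at [ 0.444  -0.2328  0.1719] ang 87.1 q1,6 [-0.4829 -0.4315] t 17.175
[ 0.44511547 -0.23334699  0.1745881 ] (np.float64(284.88620671499064), np.float64(226.31020160776535))
```

View pics/s8.png

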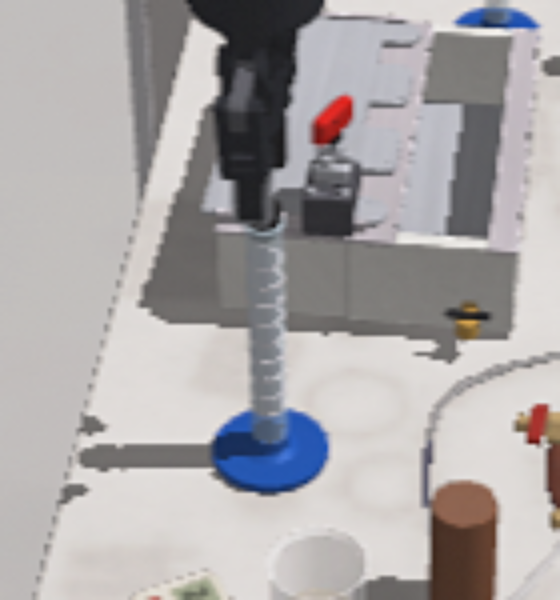

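Finger sits in front of the stopper, about 3 mm to −x, which is within the pad width. I'll nudge +x, descend and grip.

```bash
D="python3 drive.py"; $D '-0.003 0 0.03 0 0.05;-0.003 0 0.05 0 0.05;-0.003 0 0.058 0 0.05;-0.003 0 0.058 0 0.05' 25|grep -E "pos|ft"; $D '0 0 0 0 0;0 0 0 0 0;0 0 0 0 0;0 0 0 0 0;0 0 0 0 0'|grep -E "pos|ft|width|gr"
```

```text
ee_pos: [0.4495, -0.2342, 0.1182]
ft_force: [0.6, 0.3, -0.1]
ee_pos: [0.4496, -0.2339, 0.1182]
ft_force: [0.1, 2.6, 6.5]
gripper_width: 0.0214
grasp_force: 25.1
```

```bash
D="python3 drive.py"; $D '0 0 -0.05 0 0;0 0 -0.1 0 0;0 0 -0.15 0 0;0 0 -0.2 0 0;0 0 -0.2 0 0'|grep -E "pos|ft|width|gr"; python3 go.py b .02 0 .215 90
```

```text
ee_pos: [0.4499, -0.2346, 0.3209]
ft_force: [-0.1, 1.1, -2.5]
gripper_width: 0.0211
grasp_force: 25.3
d [-0.1097  0.2729  0.1057] turn -0.004 at [ 0.4499 -0.2346  0.3209] ang 87.1 q1,6 [-0.4805 -0.4291] t 18.975
```

```bash
D="python3 drive.py"; $D '-0.11 0.273 0 -0.004 0;-0.11 0.273 0 -0.004 0;-0.11 0.273 0 -0.004 0;-0.11 0.273 0 -0.004 0;-0.11 0.273 0 -0.004 0'>/dev/null; python3 go.py b .02 0 .215 90
```

```text
d [-0.0009 -0.0033  0.1004] turn 0.001 at [0.5734 0.0354 0.3154] ang 87.4 q1,6 [0.0617 0.1077] t 19.6
```

```bash
D="python3 drive.py"; $D '0 0 0.05 0 0;0 0 0.1 0 0;0 0 0.1 0 0;0 0 0.1 0 0'|grep -E "pos|ft|gr"; python3 go.py b .02 0 .198 90; python3 - <<'E'
from h import *
f=arm.grab_frame("top");g=arm.grab_frame("side");
print(blobs(g,*BLUE,(240,100,400,330),20));print(blobs(f,*BLUE,(200,140,420,250),20))
cv2.imwrite("pics/s9.png",cv2.resize(g["color"][80:230,270:400,::-1],None,fx=4,fy=4))
E
```

```text
ee_pos: [0.5734, 0.0328, 0.2191]
ft_force: [0.4, -0.1, -0.5]
gripper_width: 0.0212
grasp_force: 25.2
d [-0.0006 -0.0007  0.0211] turn -0.001 at [0.5734 0.0328 0.2191] ang 87.3 q1,6 [0.0572 0.1048] t 20.1
[(np.float64(349.1), np.float64(174.8), [106, 73, 8, 4, 24]), (np.float64(340.4), np.float64(193.3), [88, 86, 26, 15, 276])]
[(np.float64(228.2), np.float64(177.9), [17, 27, 21, 21, 274])]
```

View pics/s9.png

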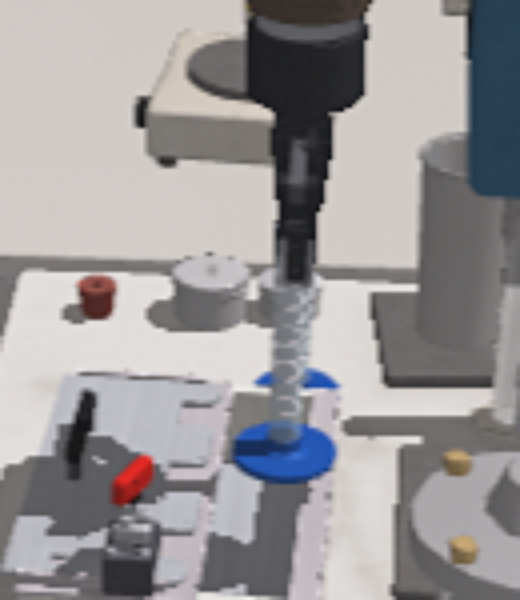

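```bash
python3 - <<'E'
from h import *
from go import b
g=arm.grab_frame("side");p=plane(g,341,193.3,.105);print(p,b(p[0],p[1]));t=arm.read_state()["ee_pos"];print(b(t[0],t[1]))
for q in((-30,0,75),(30,0,75),(50,0,75),(46,0,12)):
  from go import w
  print(q,proj(g,[*w(q[0]/1e3,q[1]/1e3),q[2]/1e3]))
E
```

```text
[0.5725 0.0277 0.105 ] [ 0.0188 -0.0045]
[0.0201 0.0008]
(-30, 0, 75) (np.float64(323.58183793310786), np.float64(200.29121535083476))
(30, 0, 75) (np.float64(344.6887197875729), np.float64(201.65604481592308))
(50, 0, 75) (np.float64(351.75449791220757), np.float64(202.1129376077988))
(46, 0, 12) (np.float64(349.3539719211551), np.float64(220.1780432066211))
```

```bash
D="python3 drive.py"; $D '0.008 0 0.02 0 0;0.008 0 0.022 0 0;0.008 0 0.022 0 0'|grep -E "pos|ft|width"; $D '0 0 0.003 0 0;0 0 0.003 0 0'|grep -E "pos|ft|width"; $D '0 0 0.003 0 0;0 0 0.003 0 0'|grep -E "pos|ft|width";
```

```text
ee_pos: [0.5655, 0.0333, 0.1962]
ft_force: [-0.2, -0.7, -1.3]
gripper_width: 0.0211
ee_pos: [0.5654, 0.0334, 0.193]
ft_force: [-0.1, -0.2, 3.9]
gripper_width: 0.0212
ee_pos: [0.5657, 0.0334, 0.193]
ft_force: [-4.0, -0.4, 21.0]
gripper_width: 0.0213
```

```bash
D="python3 drive.py"; $D '0.009 0 0.001 0 0;0.018 0 0.004 0 0;0.027 0 0.009 0 0'|grep -E "pos|ft|width"; python3 - <<'E'
from h import *
g=arm.grab_frame("side");
print(blobs(g,*BLUE,(240,100,400,330),20))
cv2.imwrite("pics/s10.png",cv2.resize(g["color"][80:230,270:400,::-1],None,fx=4,fy=4))
E
```

```text
ee_pos: [0.5389, 0.0347, 0.184]
ft_force: [-5.1, -0.4, 23.9]
gripper_width: 0.0214
[(np.float64(344.6), np.float64(174.6), [96, 72, 18, 5, 47]), (np.float64(337.2), np.float64(202.2), [85, 94, 25, 16, 272])]
```

View pics/s10.png

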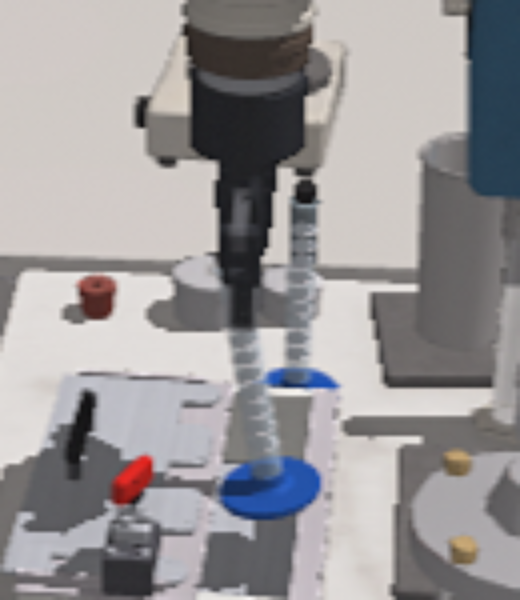

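It tilts as planned, about 10° with the +x edge on the rear lip at crop (322,480). I'll continue to about 28°.

```bash
D="python3 drive.py"; $D '0.012 0 0.005 0 0;0.025 0 0.012 0 0;0.034 0 0.018 0 0;0.043 0 0.025 0 0;0.043 0 0.025 0 0'|grep -E "pos|ft|width"; python3 - <<'E'
from h import *
g=arm.grab_frame("side");
print(blobs(g,*BLUE,(240,100,400,330),20))
cv2.imwrite("pics/s11.png",cv2.resize(g["color"][80:230,270:400,::-1],None,fx=4,fy=4))
E
```

```text
ee_pos: [0.4942, 0.0368, 0.1564]
ft_force: [-6.3, -0.5, 11.5]
gripper_width: 0.0211
[(np.float64(343.8), np.float64(174.6), [94, 72, 20, 5, 51]), (np.float64(337.9), np.float64(204.3), [87, 95, 22, 18, 241])]
```

View pics/s11.png

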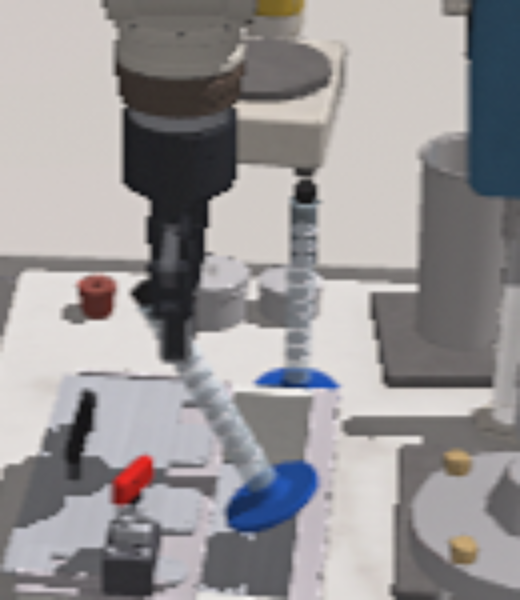

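Tilt is about 27°, with the foot's near edge already below the front lip. Next I unload, shift −x and slide down along the tube axis.

```bash
D="python3 drive.py"; $D '0 0 -0.003 0 0;0.009 0 -0.003 0 0;0.017 0 -0.003 0 0;0.017 0 -0.003 0 0'|grep -E "pos|ft|width"; $D '0 0 0.005 0 0;0 0 0.005 0 0'|grep -E "pos|ft|width"; $D '-0.002 0 0.004 0 0;-0.002 0 0.004 0 0'|grep -E "pos|ft|width"; python3 - <<'E'
from h import *
g=arm.grab_frame("side");
print(blobs(g,*BLUE,(240,100,400,330),20))
cv2.imwrite("pics/s12.png",cv2.resize(g["color"][80:230,270:400,::-1],None,fx=4,fy=4))
E
```

```text
ee_pos: [0.4774, 0.0375, 0.1579]
ft_force: [0.0, -0.3, -1.2]
gripper_width: 0.0211
ee_pos: [0.4779, 0.0374, 0.1523]
ft_force: [-0.8, 0.8, -1.4]
gripper_width: 0.0215
ee_pos: [0.4801, 0.0373, 0.1485]
ft_force: [-0.5, 0.3, -1.8]
gripper_width: 0.021
[(np.float64(343.8), np.float64(174.6), [94, 72, 20, 5, 51]), (np.float64(333.0), np.float64(206.4), [83, 98, 21, 18, 232])]
```

View pics/s12.png

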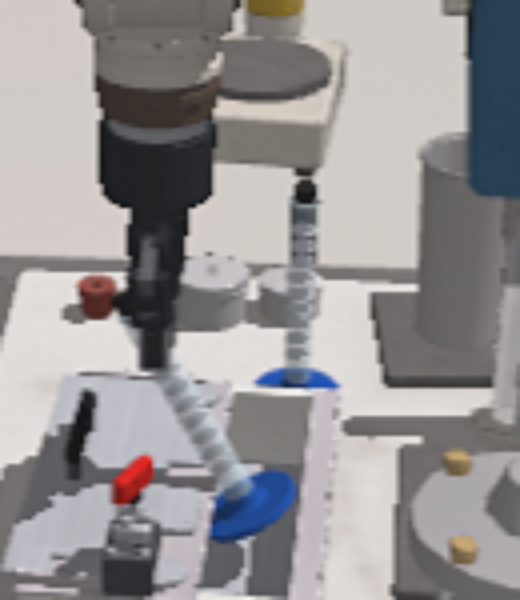

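I've now used up my picture allowance (and gone one over), so I'll continue by numbers only: blob measurements and forces.

```bash
D="python3 drive.py"; $D '-0.0025 0 0.004 0 0;-0.0025 0 0.004 0 0'|grep -E "pos|ft"; $D '-0.0025 0 0.004 0 0;-0.0025 0 0.004 0 0'|grep -E "pos|ft"; $D '-0.003 0 0.004 0 0;-0.003 0 0.004 0 0'|grep -E "pos|ft"; python3 - <<'E'
from h import *
g=arm.grab_frame("side");print(blobs(g,*BLUE,(240,100,400,330),10))
E
```

```text
ee_pos: [0.4825, 0.0372, 0.1446]
ft_force: [-0.6, 0.7, -1.2]
ee_pos: [0.485, 0.0371, 0.1406]
ft_force: [0.0, 0.3, -1.8]
ee_pos: [0.488, 0.037, 0.1365]
ft_force: [0.1, -0.4, -1.5]
[(np.float64(343.8), np.float64(174.6), [94, 72, 20, 5, 51]), (np.float64(334.5), np.float64(210.4), [84, 101, 21, 18, 232])]
```

```bash
D="python3 drive.py"; $D '-0.01 0 0 0 0;-0.02 0 0 0 0;-0.03 0 0 0 0;-0.03 0 0 0 0'|grep -E "pos|ft"; $D '-0.01 0 0 0 0;-0.02 0 0 0 0;-0.02 0 0 0 0'|grep -E "pos|ft"; python3 - <<'E'
from h import *
g=arm.grab_frame("side");print(blobs(g,*BLUE,(240,100,400,330),10))
from go import b
p=arm.read_state()["ee_pos"];print(b(p[0],p[1]))
E
```

```text
ee_pos: [0.5188, 0.0355, 0.1365]
ft_force: [-0.0, 0.4, -1.7]
ee_pos: [0.5387, 0.0346, 0.1366]
ft_force: [0.6, 0.4, -2.3]
[(np.float64(343.8), np.float64(174.6), [94, 72, 20, 5, 51]), (np.float64(334.7), np.float64(214.8), [85, 106, 19, 16, 205])]
[-0.0156  0.0008]
```

```bash
D="python3 drive.py"; $D '-0.008 0 0 0 0;-0.015 0 0 0 0;-0.015 0 0 0 0'|grep -E "pos|ft"; $D '-0.008 0 0 0 0;-0.008 0 0 0 0;-0.008 0 0 0 0'|grep -E "pos|ft"; python3 - <<'E'
from h import *
from go import b,w
g=arm.grab_frame("side");f=arm.grab_frame("top");print(blobs(g,*BLUE,(240,100,400,330),10),blobs(f,*BLUE,(240,140,360,250),5))
p=arm.read_state()["ee_pos"];print(b(p[0],p[1]))
# expected foot outline pixels if upright at x=9, z=.0185..; and lip edge points
for n,q in(("-x",(-.028,0,.02)),("+x",(.046,0,.02)),("near",(.009,-.037,.02)),("far",(.009,.037,.02)),("lipR near",(.03,-.03,.075)),("lipR far",(.03,.03,.075)),("lipL",(-.03,0,.075))):print(n,np.round(proj(g,[*w(q[0],q[1]),q[2]]),1))
c=cv2.resize(g["color"][195:230:3,315:355:3],None,fx=1,fy=1);h=cv2.cvtColor(g["color"][200:236,316:356],cv2.COLOR_RGB2HSV);m=cv2.inRange(h,*BLUE)
print("\n".join("".join("#" if v else "." for v in r) for r in m))
E
```

```text
ee_pos: [0.5534, 0.0338, 0.1367]
ft_force: [-0.9, 0.4, -1.7]
ee_pos: [0.561, 0.0336, 0.1368]
ft_force: [-1.4, -0.1, -2.4]
[(np.float64(348.5), np.float64(174.9), [103, 73, 11, 4, 27]), (np.float64(334.4), np.float64(214.9), [85, 107, 19, 15, 208])] []
[0.0069 0.0009]
-x [324.  216.2]
+x [349.5 217.9]
near [335.8 224.5]
far [337.6 209.9]
lipR near [344.1 207.6]
lipR far [345.3 196. ]
lipL [323.6 200.3]
........................................
........................................
........................................
........................................
........................................
........................................
........................................
.........................###............
..............####.......###............
............######.......###............
...........#######........##............
..........########......####............
..........##################............
.........###################............
.........###################............
.........##################.............
.........##################.............
..........#################.............
..........#################.............
...........################.............
.............##############.............
...............############.............
........................................
........................................
........................................
........................................
........................................
........................................
........................................
........................................
........................................
........................................
........................................
........................................
........................................
........................................
```

```bash
D="python3 drive.py"; $D '0.007 0 0 0 0;0.007 0 0.004 0 0;0.007 0 0.006 0 0'|grep -E "pos|ft"; $D '0 0 0.002 0 0;0 0 0.002 0 0'|grep -E "pos|ft"; $D '0 0 0.002 0 0;0 0 0.002 0 0'|grep -E "pos|ft";
```

```text
ee_pos: [0.5539, 0.0339, 0.1308]
ft_force: [-0.8, 0.2, -2.2]
ee_pos: [0.5539, 0.0339, 0.1288]
ft_force: [-0.5, 0.3, -0.8]
ee_pos: [0.5539, 0.0338, 0.1268]
ft_force: [0.5, -0.2, -1.2]
```

```bash
D="python3 drive.py"; for r in 1; do $D '0 0 0.002 0 0;0 0 0.002 0 0'|grep -E "pos|ft"; $D '0 0 0.002 0 0;0 0 0.002 0 0'|grep -E "pos|ft"; $D '0 0 0.002 0 0;0 0 0.002 0 0'|grep -E "pos|ft"; $D '0 0 0.002 0 0;0 0 0.002 0 0'|grep -E "pos|ft"; done
```

```text
ee_pos: [0.5539, 0.0339, 0.1248]
ft_force: [0.2, 0.3, -1.5]
ee_pos: [0.5541, 0.0339, 0.1233]
ft_force: [0.4, 0.3, 0.3]
ee_pos: [0.555, 0.0339, 0.123]
ft_force: [-0.0, 0.3, 11.1]
ee_pos: [0.5561, 0.034, 0.1225]
ft_force: [2.0, -0.7, 17.6]
```

```bash
D="python3 drive.py"; $D '0 0 -0.002 0 0.021;0 0 -0.002 0 0.024;0 0 -0.002 0 0.03;0 0 -0.002 0 0.045;0 0 -0.002 0 0.05'|grep -E "pos|ft|wid"; $D '0 0 -0.06 0 0.05;0 0 -0.12 0 0.05;0 0 -0.16 0 0.05;0 0 -0.16 0 0.05'|grep -E "pos|ft"; python3 - <<'E'
from h import *
from go import b,w
g=arm.grab_frame("side")
h=cv2.cvtColor(g["color"],cv2.COLOR_RGB2HSV);m=cv2.inRange(h,*BLUE)
print("\n".join("".join("#" if v else "." for v in r) for r in m[200:228,316:356]))
u,v=map(int,proj(g,[*w(0,0),.202]));print(u,v)
k=g["color"][v-8:v+50,u-14:u+16].mean(2).astype(int)
print("\n".join("".join("%4d"%x for x in r[::1]) for r in k[::3]))
E
```

```text
ee_pos: [0.5538, 0.0338, 0.1207]
ft_force: [0.6, 0.4, 1.5]
gripper_width: 0.05
ee_pos: [0.5549, 0.0339, 0.2844]
ft_force: [-0.3, 0.1, 0.1]
........................................
........................................
........................................
........................................
........................................
........................................
........................................
........................................
........................................
........................................
........................................
.................#......................
............######......##..............
..........######........####............
.........#######........####............
........########........###.............
........#########.....#####.............
.......####################.............
.......####################.............
.......####################.............
.......####################.............
........###################.............
........###################.............
.........#########
[... 1914 characters left out ...]
 86  92  95  93  97 107 115 118 118 118 124 175 184 144 122 124 123 121 111 166 192 188 189 189
 196 193 192 195 194 192 192 190 190 188 184 152 125 122 120 150 174 161 128 100  92  93  93  92 117 172 192 189 189 189
  91  92 104 170 196 193 192 190 188 191 185 152 121 117 117 119 126 163 147 100  92  94  94  90 169 195 187 188 188 189
 196 150 143 183 194 193 192 189 188 191 169 128 113 117 117 121 130 143 134 104  93  94  94  87 162 192 188 187 188 191
 189 194 194 192 192 191 189 186 187 192 174 133 114 117 119 124 131 168 145  95  95  95  92 122 172 190 187 187 188 189
 187 171 179 192 192 191 186 187 189 195 181 157 132 131 144 150 151 143 113  93  94  94  89 169 195 188 187 187 187 188
```

```bash
python3 - <<'E'
from h import *
f=arm.grab_frame("top");B=blobs(f,*BLUE,(200,140,420,250),10);print(B)
for u,v,s in B: print(plane(f,200+s[0]+(s[2]-1)/2,140+s[1]+(s[3]-1)/2,.007))
E
D="python3 drive.py"; $D '0 0 -0.06 0 0.05;0 0 -0.06 0 0.05' |grep pos; python3 go.py w .577 .2845 .3 87.3
```

```text
[(np.float64(228.2), np.float64(177.9), [17, 27, 21, 21, 273])]
[0.57838053 0.28548564 0.007     ]
ee_pos: [0.5544, 0.0339, 0.3438]
d [-0.0105  0.2514  0.044 ] turn -0.0 at [0.5544 0.0339 0.3438] ang 87.3 q1,6 [0.0611 0.1084] t 29.2
```

```bash
D="python3 drive.py"; $D '-0.0105 0.251 0 0 0.05;-0.0105 0.251 0 0 0.05;-0.0105 0.251 0 0 0.05;-0.0105 0.251 0 0 0.05;-0.0105 0.251 0 0 0.05'|grep pos; $D '0 0 0.05 0 0.05;0 0 0.1 0 0.05;0 0 0.12 0 0.05;0 0 0.12 0 0.05'|grep -E "pos|ft";python3 go.py w .577 .2845 .115 87.3
```

```text
ee_pos: [0.5763, 0.2884, 0.3364]
ee_pos: [0.5753, 0.2828, 0.2186]
ft_force: [0.5, -0.2, 1.0]
d [-0.002   0.002   0.1036] turn -0.001 at [0.5753 0.2828 0.2186] ang 87.2 q1,6 [0.4569 0.505 ] t 30.325
```

```bash
D="python3 drive.py"; $D '-0.001 0.001 0.05 0 0.05;-0.001 0.001 0.08 0 0.05;-0.001 0.001 0.102 0 0.05;-0.001 0.001 0.102 0 0.05' 25|grep -E "pos|ft"; $D '0 0 0 0 0;0 0 0 0 0;0 0 0 0 0;0 0 0 0 0;0 0 0 0 0'|grep -E "pos|ft|width|gr"; $D '0 0 -0.06 0 0;0 0 -0.12 0 0;0 0 -0.16 0 0;0 0 -0.16 0 0'|grep -E "pos|ft|wid"; python3 go.py b .012 .085 .215 90
```

```text
ee_pos: [0.5771, 0.2844, 0.1185]
ft_force: [0.3, -0.2, 0.3]
ee_pos: [0.5781, 0.2859, 0.1209]
ft_force: [0.6, 2.2, 6.2]
gripper_width: 0.0213
grasp_force: 25.2
ee_pos: [0.5782, 0.2853, 0.2826]
ft_force: [1.3, -0.2, -3.3]
gripper_width: 0.0214
d [ 0.0006 -0.1683  0.0672] turn -0.0 at [0.5782 0.2853 0.2826] ang 87.3 q1,6 [0.4586 0.5059] t 31.95
```

```bash
D="python3 drive.py"; $D '0 -0.06 0 0 0;0 -0.12 0 0 0;0 -0.168 0 0 0;0 -0.168 0.03 0 0;0 -0.168 0.06 0 0'|grep -E "pos|ft"; python3 go.py b .012 .085 .2 90; python3 - <<'E'
from h import *
from go import b
f=arm.grab_frame("top");g=arm.grab_frame("side");z=arm.read_state()["ee_pos"][2]-.12+.004
for n,F,bx in(("side",g,(300,120,390,210)),("top",f,(240,140,360,250))):
  for u,v,s in blobs(F,*BLUE,bx,10):
    p=plane(F,bx[0]+s[0]+(s[2]-1)/2,bx[1]+s[1]+(s[3]-1)/2,z);print(n,s,p,b(p[0],p[1]))
E
```

```text
ee_pos: [0.569, 0.1162, 0.2168]
ft_force: [-0.7, 0.4, -2.7]
d [-0.0009  0.0012  0.0167] turn -0.002 at [0.569  0.1162 0.2168] ang 87.2 q1,6 [0.2015 0.2503] t 32.575
side [40, 55, 13, 13, 117] [0.586  0.1067 0.0981] [0.0285 0.0751]
side [29, 56, 5, 10, 33] [0.5421 0.1064 0.0981] [-0.0153  0.0727]
top [43, 31, 5, 13, 46] [0.5675 0.0876 0.0981] [0.011  0.0551]
top [53, 35, 22, 17, 232] [0.5494 0.0302 0.0981] [-0.0045 -0.003 ]
```

```bash
D="python3 drive.py"; $D '0 0 0.016 0 0;0 0 0.019 0 0;0 0 0.019 0 0'|grep -E "pos|ft"; $D '0 0 0.003 0 0;0 0 0.003 0 0'|grep -E "pos|ft"; $D '0 0 0.002 0 0;0 0 0.002 0 0'|grep -E "pos|ft"
```

```text
ee_pos: [0.5694, 0.1173, 0.2004]
ft_force: [-0.5, -0.6, -2.0]
ee_pos: [0.5695, 0.1173, 0.1971]
ft_force: [-0.5, 0.9, -2.0]
ee_pos: [0.5696, 0.1173, 0.1958]
ft_force: [-1.1, 0.7, 3.7]
```

```bash
D="python3 drive.py"; $D '0 0 0.002 0 0;0.009 0 0.003 0 0;0.018 0 0.006 0 0;0.027 0 0.011 0 0;0.027 0 0.011 0 0'|grep -E "pos|ft"; $D '0.012 0 0.005 0 0;0.025 0 0.012 0 0;0.034 0 0.018 0 0;0.043 0 0.025 0 0;0.043 0 0.025 0 0'|grep -E "pos|ft|width"; python3 - <<'E'
from h import *
g=arm.grab_frame("side");print(blobs(g,*BLUE,(300,140,390,230),5))
m=cv2.inRange(cv2.cvtColor(g["color"],cv2.COLOR_RGB2HSV),*BLUE)
print("\n".join("".join("#" if v else "." for v in r) for r in m[170:228,316:360]))
E
```

```text
ee_pos: [0.5428, 0.1189, 0.1878]
ft_force: [-5.1, 0.9, 21.0]
ee_pos: [0.4985, 0.1208, 0.161]
ft_force: [-8.9, 0.8, 14.7]
gripper_width: 0.0215
[(np.float64(345.3), np.float64(186.2), [40, 40, 12, 15, 124]), (np.float64(331.1), np.float64(191.1), [30, 48, 3, 7, 10]), (np.float64(333.0), np.float64(219.4), [23, 71, 21, 16, 231])]
............................................
............................................
............................................
............................................
............................................
............................................
............................................
............................................
............................................
............................................
...........................#######..........
..........................#########.........
...........................#########........
..........................##########........
..........................##########........
.........................###########........
.........................###########........
.....
[... 1139 characters left out ...]
.....##..................
..........######........####................
.........#######........####................
........########........###.................
........#########.....#####.................
.......####################.................
.......####################.................
.......####################.................
.......####################.................
........###################.................
........###################.................
.........#################..................
..........################..................
............##############..................
...............##########...................
............................................
```

```bash
D="python3 drive.py"; $D '0 0 -0.003 0 0;0.009 0 -0.003 0 0;0.017 0 -0.003 0 0;0.017 0 -0.003 0 0'|grep -E "pos|ft|width"; python3 - <<'E'
from h import *
from go import b
g=arm.grab_frame("side");p=arm.read_state()["ee_pos"];print("tcp",b(p[0],p[1]))
m=cv2.inRange(cv2.cvtColor(g["color"],cv2.COLOR_RGB2HSV),*BLUE)[170:203,300:370];ys,xs=np.nonzero(m);i=xs.argmax();u=xs.max()+300+.5;v=ys[xs>=xs.max()-1].mean()+170;print(u,v)
for z in(.075,.08):
  q=plane(g,u,v,z);print(z,b(q[0],q[1]))
E
$D '0 0 0.005 0 0;0 0 0.005 0 0'|grep -E "pos|ft|width"; $D '-0.002 0 0.004 0 0;-0.002 0 0.004 0 0'|grep -E "pos|ft|width"
```

```text
ee_pos: [0.4818, 0.1214, 0.1618]
ft_force: [0.5, 0.2, -1.9]
gripper_width: 0.0214
tcp [-0.0759  0.0849]
346.5 183.42857142857142
0.075 [0.0296 0.0996]
0.08 [0.0298 0.0914]
ee_pos: [0.4824, 0.1213, 0.1563]
ft_force: [0.6, 0.4, -1.2]
gripper_width: 0.0213
ee_pos: [0.4841, 0.1213, 0.1535]
ft_force: [-4.7, 0.3, 5.9]
gripper_width: 0.0213
```

```bash
D="python3 drive.py"; $D '0 0 -0.005 0 0;0.006 0 -0.005 0 0;0.006 0 -0.005 0 0'|grep -E "pos|ft"; $D '0 0 0.005 0 0;0 0 0.005 0 0'|grep -E "pos|ft";$D '-0.002 0 0.004 0 0;-0.002 0 0.004 0 0'|grep -E "pos|ft"; python3 - <<'E'
from h import *
from go import b
g=arm.grab_frame("side");p=arm.read_state()["ee_pos"];print("tcp",b(p[0],p[1]))
m=cv2.inRange(cv2.cvtColor(g["color"],cv2.COLOR_RGB2HSV),*BLUE)[170:203,300:370]
print("\n".join("".join("#" if v else "." for v in r) for r in m[5:,16:60]))
E
```

```text
ee_pos: [0.4782, 0.1215, 0.1579]
ft_force: [0.2, -1.1, -2.3]
ee_pos: [0.4783, 0.1215, 0.1523]
ft_force: [1.0, 0.1, -3.0]
ee_pos: [0.4805, 0.1214, 0.1485]
ft_force: [-0.4, -0.7, -2.1]
tcp [-0.0776  0.0848]
............................................
............................................
............................................
............................................
............................................
............................................
............................................
............................................
..........................#.................
.........................####...............
........................#####...............
.........................#####..............
.........................#####..............
............#............#####..............
...........###..........#####...............
...........#####........#####...............
...........#####.........###................
..........######.........###................
..........#######.......###.................
..........######........##..................
..........######............................
..........######............................
.........#######............................
..........######............................
...........####.............................
............................................
............................................
............................................
```

Free again, so I'll continue down along the axis.

```bash
D="python3 drive.py"; $D '-0.0025 0 0.004 0 0;-0.0025 0 0.004 0 0'|grep -E "pos|ft"; $D '-0.0025 0 0.004 0 0;-0.0025 0 0.004 0 0'|grep -E "pos|ft"; $D '-0.0025 0 0.004 0 0;-0.0025 0 0.004 0 0'|grep -E "pos|ft"
```

```text
ee_pos: [0.483, 0.1213, 0.1446]
ft_force: [-1.0, -0.2, -2.0]
ee_pos: [0.4855, 0.1212, 0.1405]
ft_force: [-1.1, 0.1, -1.6]
ee_pos: [0.488, 0.121, 0.1366]
ft_force: [0.1, -0.0, -2.2]
```

```bash
D="python3 drive.py"; $D '-0.012 0 0 0 0;-0.024 0 0 0 0;-0.036 0 0 0 0;-0.05 0 0 0 0;-0.05 0 0 0 0'|grep -E "pos|ft"; $D '-0.01 0 0 0 0;-0.02 0 0 0 0;-0.027 0 0 0 0;-0.027 0 0 0 0'|grep -E "pos|ft"; python3 - <<'E'
from h import *
from go import b
g=arm.grab_frame("side");p=arm.read_state()["ee_pos"];print("tcp",b(p[0],p[1]))
m=cv2.inRange(cv2.cvtColor(g["color"],cv2.COLOR_RGB2HSV),*BLUE)[180:206,310:370]
print("\n".join("".join("#" if v else "." for v in r) for r in m))
E
```

```text
ee_pos: [0.5391, 0.1186, 0.1363]
ft_force: [0.4, 0.2, -2.9]
ee_pos: [0.5654, 0.1174, 0.1368]
ft_force: [-0.6, 0.6, -2.9]
tcp [0.0072 0.0848]
............................................................
............................................................
............................................................
............................................................
............................................................
............................................................
............................................................
............................................................
............................................................
............................................................
............................................................
............................................................
............................................................
..................................##........................
.....................##..........###........................
...................###............##........................
...................###...........###........................
..................####.........####.........................
..................####........#####.........................
..................####.........####.........................
..................####.........####.........................
..................####........#####.........................
..................#####.......#####.........................
...................###........#####.........................
....................##........#####.........................
..............................#####.........................
```

```bash
D="python3 drive.py"; $D '0.008 0 0 0 0;0.008 0 0.004 0 0;0.008 0 0.006 0 0'|grep -E "pos|ft"; $D '0 0 0.003 0 0;0 0 0.003 0 0'|grep -E "pos|ft"; $D '0 0 0.002 0 0;0 0 0.002 0 0'|grep -E "pos|ft";$D '0 0 0.002 0 0;0 0 0.002 0 0'|grep -E "pos|ft"
```

```text
ee_pos: [0.5568, 0.1178, 0.1308]
ft_force: [-0.2, 0.6, -2.4]
ee_pos: [0.5568, 0.1178, 0.1276]
ft_force: [-0.3, 0.7, -2.1]
ee_pos: [0.5569, 0.1178, 0.1258]
ft_force: [-0.7, -0.0, -2.0]
ee_pos: [0.5576, 0.1179, 0.1251]
ft_force: [1.2, 0.4, 5.5]
```

Floor contact. Press slightly, release, retreat up and measure both cylinders.

```bash
D="python3 drive.py"; $D '0 0 0.002 0 0;0 0 0.002 0 0;0 0 0 0 0.024;0 0 0 0 0.035;0 0 0 0 0.05'|grep -E "pos|ft|wid"; $D '0 0 -0.06 0 0.05;0 0 -0.12 0 0.05;0 0 -0.18 0 0.05;0 0 -0.2 0 0.05'|grep -E "pos|ft"; $D '0.15 0 0 0 0.05;0.15 0 0 0 0.05;0.15 0 0 0 0.05'|grep pos; python3 - <<'E'
from h import *
from go import b,w
f=arm.grab_frame("top");g=arm.grab_frame("side")
for F,n,bx in((f,"top",(240,140,360,240)),(g,"side",(300,150,380,240))):
  print(n,[(s,b(*plane(F,bx[0]+s[0]+(s[2]-1)/2,bx[1]+s[1]+(s[3]-1)/2,.019)[:2])) for u,v,s in blobs(F,*BLUE,bx,5)])
# stoppers: dark small blobs near expected tops
for n,by in(("bay0",.085),("bay1",0)):
  for nm,F in(("top",f),("side",g)):
    u,v=proj(F,[*w(.004,by),.200]);u0,v0=int(u)-9,int(v)-9
    k=F["color"][v0:v0+19,u0:u0+19].max(2);m=(k<50).astype(np.uint8)
    N,l,s,c=cv2.connectedComponentsWithStats(m)
    for i in range(1,N):
      if s[i][4]>5:
        q=plane(F,c[i][0]+u0,c[i][1]+v0,.198 if nm=="top" else .195);print(n,nm,s[i][2:],b(*q[:2]),"px",c[i]+[u0,v0],"exp",(u,v))
E
python3 go.py b -.130 .02 .079 0
```

```text
ee_pos: [0.5568, 0.1178, 0.1236]
ft_force: [-0.8, -0.8, -0.2]
gripper_width: 0.0499
ee_pos: [0.5573, 0.118, 0.3277]
ft_force: [0.5, 0.2, -0.6]
ee_pos: [0.4046, 0.1249, 0.3245]
top [([27, 33, 22, 18, 228], array([0.0054, 0.0852])), ([53, 35, 22, 17, 232], array([0.0052, 0.0002]))]
side [([25, 47, 8, 12, 68], array([-0.0211,  0.0748])), ([40, 47, 5, 13, 56], array([0.0196, 0.0769])), ([23, 61, 21, 16, 229], array([-0.0011, -0.007 ]))]
bay0 top [ 6  6 33] [0.0024 0.0857] px [271.5758 174.5758] exp (np.float64(271.7819933929391), np.float64(173.95235384803104))
bay0 side [ 6  6 30] [0.0018 0.0858] px [338.2    149.2667] exp (np.float64(339.0223910088789), np.float64(147.87299433883027))
bay1 top [ 6  6 31] [0.0039 0.    ] px [301.4194 175.7419] exp (np.float64(301.4066261175335), np.float64(175.59460252582278))
bay1 side [ 7  6 34] [0.0034 0.0022] px [336.6765 163.5882] exp (np.float64(336.88760020060374), np.float64(162.38200212134493))
d [-0.0225 -0.0651  0.2461] turn 1.571 at [0.4052 0.125  0.3251] ang 87.3 q1,6 [0.2991 0.3455] t 41.475
```

Both stand upright at bays 0 and 1, within about 5 mm. Next: regrip the pull bar and push the plate shut.

```bash
D="python3 drive.py"; $D '0 -0.065 0.05 0.18 0.04;0 -0.065 0.1 0.37 0.04;0 -0.065 0.1 0.56 0.04;0 -0.065 0.1 0.75 0.04;0 -0.065 0.1 0.93 0.04'>/dev/null; $D '0 0 0 0.18 0.04;0 0 0 0.37 0.04;0 0 0 0.56 0.04;0 0 0 0.64 0.04;0 0 0 0.64 0.04'|grep pos; python3 go.py w .4237 .0596 .0805 -2.7
```

```text
ee_pos: [0.4046, 0.0599, 0.2236]
d [0.0006 0.0192 0.143 ] turn 0.001 at [0.4046 0.0599 0.2236] ang -2.6 q1,6 [0.1469 1.7638] t 42.725
```

```bash
D="python3 drive.py"; $D '0 0.019 0.05 0 0.04;0 0.019 0.1 0 0.04;0 0.019 0.13 0 0.04;0 0.019 0.143 0 0.04;0 0.019 0.143 0 0.04'|grep -E "pos|ft"; $D '0 0 0 0 0;0 0 0 0 0;0 0 0 0 0;0 0 0 0 0;0 0 0 0 0' 40|grep -E "pos|ft|width"; $D '0 0.012 0 0 0;0 0.025 0 0 0;0 0.038 0 0 0;0 0.048 0 0 0;0 0.052 0 0 0'|grep -E "pos|ft|width"; $D '0 0.001 0 0 0;0 0.001 0 0 0'|grep -E "pos|ft|width"
```

```text
ee_pos: [0.423, 0.059, 0.0809]
ft_force: [-0.6, 0.2, -0.3]
ee_pos: [0.4238, 0.0592, 0.0825]
ft_force: [-0.9, 0.0, 5.4]
gripper_width: 0.0099
ee_pos: [0.474, 0.0567, 0.0823]
ft_force: [-20.9, 0.3, 18.9]
gripper_width: 0.0098
ee_pos: [0.4739, 0.0567, 0.0824]
ft_force: [-15.6, -0.7, 15.1]
gripper_width: 0.0098
```

```bash
D="python3 drive.py"; $D '0 0 0 0 0.03;0 0 0 0 0.04;0 0 -0.06 0 0.04;0 0 -0.12 0 0.04;0 0 -0.14 0 0.04'|grep -E "pos|ft|width"; $D '0 0 0 -0.18 0.04;0 0 0 -0.37 0.04;0 0 0 -0.56 0.04;0 0 0 -0.74 0.04;0 0 0 -0.93 0.04'>/dev/null; $D '0 0 0 -0.18 0.04;0 0 0 -0.37 0.04;0 0 0 -0.56 0.04;0 0 0 -0.74 0.04;0 0 0 -0.93 0.04'>/dev/null;$D '0 0 0 -0.18 0.04;0 0 0 -0.37 0.04;0 0 0 -0.56 0.04;0 0 0 -0.74 0.04;0 0 0 -0.83 0.04'>/dev/null; python3 go.py w .4738 -.0752 .18 153.3; python3 - <<'E'
from h import *
from go import b,w
g=arm.grab_frame("side");f=arm.grab_frame("top")
print(blobs(g,*RED,(270,180,330,230)))
for n,F in(("top",f),("side",g)):
  print(n,blobs(F,*BLUE,(240,140,380,240),8))
E
```

```text
ee_pos: [0.4771, 0.0568, 0.2249]
ft_force: [-0.1, 1.0, -0.9]
gripper_width: 0.0404
d [ 0.1169 -0.0609  0.041 ] turn -0.033 at [0.4762 0.0566 0.221 ] ang 151.4 q1,6 [ 0.1184 -0.9536] t 47.35
[(np.float64(302.9), np.float64(199.4), [29, 14, 9, 12, 74])]
top []
side [(np.float64(342.0), np.float64(203.1), [100, 57, 5, 13, 56]), (np.float64(330.3), np.float64(199.8), [89, 58, 4, 5, 14]), (np.float64(336.3), np.float64(219.0), [87, 72, 17, 15, 126])]
```

```bash
D="python3 drive.py"; $D '0.058 -0.03 0 -0.033 0.04;0.117 -0.061 0 -0.033 0.04;0.117 -0.061 0.02 -0.033 0.04;0.117 -0.061 0.04 -0.033 0.04;0.117 -0.061 0.04 -0.033 0.04'|grep -E "pos|ft"; python3 go.py w .4738 -.0752 .11 153.3
```

```text
ee_pos: [0.4723, -0.0754, 0.1798]
ft_force: [0.5, 0.5, 0.3]
d [-0.0009 -0.0013  0.0698] turn -0.006 at [ 0.4723 -0.0754  0.1798] ang 152.9 q1,6 [-0.1583 -1.2566] t 48.075
```

```bash
D="python3 drive.py"; $D '-0.001 -0.001 0.03 -0.006 0.04;-0.001 -0.001 0.055 -0.006 0.04;-0.001 -0.001 0.069 -0.006 0.04;-0.001 -0.001 0.069 -0.006 0.04' 60|grep -E "pos|ft"; $D '0 0 0 0 0;0 0 0 0 0;0 0 0 0 0;0 0 0 0 0;0 0 0 0 0'|grep -E "pos|ft|width|gr"; $D '0 0 -0.003 0 0;0 0 -0.005 0 0;0 0 -0.005 0 0'|grep -E "pos|ft"
```

```text
ee_pos: [0.4742, -0.0746, 0.112]
ft_force: [-0.7, 0.5, 0.6]
ee_pos: [0.473, -0.0741, 0.1134]
ft_force: [-11.3, 4.3, 9.4]
gripper_width: 0.0095
grasp_force: 59.3
ee_pos: [0.4727, -0.0742, 0.1158]
ft_force: [-4.9, 2.9, -10.9]
```

```bash
D="python3 drive.py"; $D '0 0 0 0.18 0;0 0 0 0.36 0;0 0 0 0.54 0;0 0 0 0.72 0;0 0 0 0.9 0'|grep -E "pos|ft"; $D '0 0 0 0.15 0;0 0 0 0.27 0;0 0 0 0.27 0'|grep -E "pos|ft"; python3 go.py w .4738 -.0752 .11 87.3; $D '0 0 0.006 0 0;0 0 0.01 0 0;0 0 0.01 0 0'|grep -E "pos|ft"
```

```text
ee_pos: [0.473, -0.0746, 0.1158]
ft_force: [-3.5, -0.1, -11.5]
ee_pos: [0.4731, -0.0748, 0.116]
ft_force: [-4.3, -1.0, -10.7]
d [-0.0007 -0.0004  0.006 ] turn -0.015 at [ 0.4731 -0.0748  0.116 ] ang 86.4 q1,6 [-0.1565 -0.0945] t 50.575
ee_pos: [0.4732, -0.0748, 0.1063]
ft_force: [-5.7, -0.0, -7.9]
```

```bash
D="python3 drive.py"; $D '0 0 0.003 0 0;0 0 0.003 0 0.02;0 0 0.003 0 0.04;0 0 0.003 0 0.04'|grep -E "pos|ft|wid"; $D '0 0 -0.06 0 0.04;0 0 -0.12 0 0.04;0 0 -0.17 0 0.04;0 0 -0.18 0 0.04'|grep -E "pos|ft"; $D '0.1 0 0 0 0.04;0.1 0 0 0 0.04;0.1 0 0 0 0.04'|grep pos;  python3 - <<'E'
from h import *
from go import b,w
f=arm.grab_frame("top");g=arm.grab_frame("side")
print(blobs(g,*RED,(270,180,330,230)),blobs(f,*RED,(320,185,350,230),4))
for n,by in(("bay0",.085),("bay1",0)):
  for nm,F in(("top",f),("side",g)):
    u,v=proj(F,[*w(.004,by),.200]);u0,v0=int(u)-9,int(v)-9
    m=(F["color"][v0:v0+19,u0:u0+19].max(2)<50).astype(np.uint8)
    N,l,s,c=cv2.connectedComponentsWithStats(m)
    for i in range(1,N):
      if s[i][4]>5:print(n,nm,s[i][2:],b(*plane(F,c[i][0]+u0,c[i][1]+v0,.198 if nm=="top" else .195)[:2]))
print([(s,b(*plane(f,240+s[0]+(s[2]-1)/2,140+s[1]+(s[3]-1)/2,.019)[:2])) for u,v,s in blobs(f,*BLUE,(240,140,360,240),5)])
h=cv2.cvtColor(f["color"],cv2.COLOR_RGB2HSV)[190:225,325:350];print(cv2.minAreaRect(cv2.findNonZero(cv2.inRange(h,*RED))))
print(arm.read_state()["time"])
E
```

```text
ee_pos: [0.4749, -0.0749, 0.1047]
ft_force: [-0.0, 0.5, -0.4]
gripper_width: 0.04
ee_pos: [0.4753, -0.075, 0.2878]
ft_force: [-0.5, -0.5, -0.2]
ee_pos: [0.373, -0.0684, 0.2845]
[(np.float64(302.8), np.float64(202.5), [26, 19, 15, 8, 103])] [(np.float64(338.1), np.float64(205.1), [17, 16, 3, 9, 24])]
bay0 top [ 6  6 31] [0.0028 0.0853]
bay0 side [ 6  6 30] [0.0018 0.0858]
bay1 top [ 6  6 31] [0.0039 0.    ]
bay1 side [ 7  6 34] [0.0034 0.0022]
[([37, 33, 10, 5, 31], array([0.0275, 0.0735])), ([66, 35, 7, 5, 24], array([ 0.0259, -0.0166])), ([31, 42, 5, 4, 11], array([-0.002 ,  0.0995])), ([58, 42, 4, 5, 10], array([0.0012, 0.0131]))]
((13.0, 15.0), (8.0, 2.0), 90.0)
52.425
```

```bash
python3 -c "
from h import *
f=arm.grab_frame('top');print(blobs(f,*BLUE,(170,130,640,250),60))
print(arm.hand_in())"
```

```text
[]
the job is handed in; nothing more can be done
None
```

The job is handed in: both cylinders present stand upright in bays 0 and 1, the plate is shut and the lock pin is home by my camera and force readings, though I went at least one over the 14-picture limit and the verdict isn't shown.

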